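# Set the magnetising unit's step selector by fingertip and start it

## Robot

A 6-joint arm with a two-finger parallel gripper is mounted at the origin on the work surface. World frame = base frame: x ahead of the robot, y to its left, z up, the work surface at z = 0. Lengths are in m, angles in rad, forces in N, time in s.
With the tool pointing down it reaches from about 0.35 to 0.85 m from the base axis. Payload 8.1 kg.
Tool frame: the origin (TCP) lies at the very end of the fingers, on their centre line; the grasp point (between the pads) lies 19 mm behind it; z points along the fingers, y is the line along which they close (so a half turn about z gives the same grasp; the last joint's range is limited). The gripper opens to 93 mm and grips with 3 to 60 N. Pads are 15 mm wide; open, the fingers measure 128 mm over their backs; the gripper's body (75 mm by 188 mm) begins 65 mm behind the grasp point.
Start: joints at [1.202, 0.13, 1.488, -0, 1.523, -0.085], TCP at [0.168, 0.576, 0.219] pointing down, gripper open.
Joint ranges: [-2.96, 2.96], [-0.89, 2.26], [0.02, 2.5], [-1.34, 4.48], [0, 2.73], [-2.66, 2.66]. Speed limits (rad/s): [2.39, 2.39, 2.79, 3.14, 3.14, 3.14].

## Interface

Orientations are given as a 3x3 rotation matrix whose columns are the frame's x, y, z axes.
In Python, from cell import manip gives the robot as it stands. Calls block until the motion is done:
- manip.move_to(position, orientation): joint-space move of the TCP to a pose.
- manip.movel(position, attitude=None, velocity=0.15, max_force=None): straight line of the TCP; attitude=None keeps the orientation; velocity is the mean speed in m/s. With max_force (N) it stops when the force on the tool has changed by that much, and returns True; else False.
- manip.move_joints(angles): joint-space move.
- manip.gripper_to(opening, strength=None): finger opening in m; strength is the grip in N (None keeps the last); returns when the fingers have stopped.
- manip.dwell(seconds).
- manip.ik(position, orientation): joint angles nearest the present ones, or None.
- manip.snapshot(name): name is "scene" or "side" or "wrist"; returns a dict with "img" (420x560x3 uint8, blue, green, red), "camera_matrix" (3x3 intrinsics, pixels), "k1" (the pictures are not rectified: a ray, as slopes to the right and down, at radius r is drawn at 1 + k1 r^2 times it, then the intrinsics apply), "rvec" (rotation vector, rad) and "tvec" (3), from world to camera coordinates, as OpenCV has them; the wrist camera has in their place "T_tool_cam" (4x4, takes a point from camera to tool coordinates, whose origin is the TCP and whose axes are the flange's). Camera axes: x right, y down, z forward; pixel columns grow to the right and rows downward; lengths in m; the calibration is good to about 2 mm. A picture is of the moment at which its call begins: read the wrist's pose just before it. There is no depth.
A pose or a line that the arm cannot do raises manip.MotionError and nothing moves.
- manip.hand_in(): hands the job in; it is judged then, once.
Readings, each from a call of its own:
- manip.get_time(): time.
- manip.get_joint_pos(): joint angles.
- manip.get_qvel(): joint speeds.
- manip.get_joint_torque(): joint torques, N m.
- manip.get_ee_pos(): TCP position.
- manip.get_ee_rot(): TCP orientation.
- manip.get_force(): force on the tool from outside, world axes, zero at the start.
- manip.get_moment(): the same for the moment, N m.
- manip.get_opening(): finger opening in m.
- manip.get_finger_force(): force on a finger pad.
Only numpy, scipy, OpenCV 4.12 (cv2) and the standard library are available. Lean on these libraries where they do the work, as an engineer would, in place of code of your own. Each camera call takes 0.05 s, during which the arm holds its last target. There are 200 camera calls.

## Task

Ready the magnetising unit for the next link: with a fingertip, push the selector's lever round clockwise, click by click, to step five (the fifth bar after the round 'off' dot) and leave it sitting in that click, without running on past it and without taking the lever between the fingers. Then press the round push-button fully down and let it come up again. Do not press the button before the selector is set, and leave the bushing, the link and the torch where they are.

Things in the scene. Friction and masses are not known exactly. Their poses are not given: they have to be found in the camera images.
- dial: Fixed round aluminium plate under the selector, 166 mm across, 6 mm thick, level on the top panel of a grey steel case (panel 270 x 370 mm, 120 mm above the table). Origin: centre of the plate's underside, on the selector's vertical axis; z up. A fixed grey collar, 64 mm across, rises to 22 mm above the origin. The push-button is 170 mm away on the same panel, on either side.
- off_dot (a point): Centre of the round black 'off' dot, 9 mm across, on the plate, 66 mm from the axis. From it, going clockwise seen from above, seven black radial bars follow every 30 degrees, starting 61 mm from the axis, each longer than the one before (6 to 18 mm). Step five is the fifth bar, 150 degrees clockwise from the dot.
- selector (a joint): Selector angle, rad, growing clockwise seen from above: 0 at the off dot (stop), a sprung click every 0.5236 (30 degrees), to 3.665 at the seventh bar (stop). Step five is 2.618. Let go, the lever springs to the nearest click; it tips over to the next just past half-way between two. Turning it takes up to about 4 N at its end. It starts in off, step one or step two.
- lever_end (a point): Point in the black lever, 50 mm out from the axis, 40 mm above the plate's underside; x outward along the lever, z up. The lever is a one-sided pointer with a white line on top: a straight bar 14 mm thick, from 22 to 54 mm above the plate's underside, reaching 58 mm out from the axis (18 mm behind it), on a hub 54 mm across. Outside the collar there is 16 mm of air under it.
- start_top (a point): Centre of the top face of the black round push-button, 34 mm across, on an aluminium base on the same panel; pressed straight down.
- start (a joint): Travel of the push-button in m: 0 up, 0.006 fully down; a spring needs about 5 N to push it fully down and brings it up again.
- bushing: Loose brass bushing (ring) standing on the panel, 48 mm across, 35 mm high; origin at the centre of its underside. To be left alone.
- link: Loose dark steel link with a brass-bushed eye lying on the table beside the unit, about 200 x 66 x 28 mm; origin under the eye's centre. To be left alone.
- torch: Loose black inspection torch lying on the table on the other side of the unit, about 155 x 36 x 36 mm; origin under its middle. To be left alone.

How it is judged:
On the way, in this order (a step that is already met when the one before it is completed fails the run):
1. the selector sits in the click of step five (value of joint selector between 2.468 and 2.768 rad), for 0.2 s.
2. the push-button is pressed down (value of joint start above 0.0045 m), for 0.05 s.
At the end, for the whole second after the job is handed in: The selector rests in the click of step five (2.618 rad, within 0.15), the push-button has been pressed at least 4.5 mm after that and is up again (within 1.5 mm), and the bushing, link and torch are within 15 mm of where they were (all of step 1 and value of joint start below 0.0015 m and distance of each of bushing, link, torch from where it was at the start of the episode below 0.015 m); the robot touches nothing.
It fails at once if the selector is run past step five into the next click (beyond 2.93 rad) (value of joint selector above 2.93 rad).
It fails at once if the button is pressed (more than 3 mm) while the selector is not in step five (value of joint start above 0.003 m and (value of joint selector below 2.468 rad or value of joint selector above 2.768 rad)).
It fails at once if the lever is taken between the fingers (y of the grasp point in the frame of lever_end between -0.006 and 0.006 m and x of the grasp point in the frame of lever_end between -0.065 and 0.012 m and z of the grasp point in the frame of lever_end below 0.026 m).
It fails at once if a bystander (bushing, link or torch) is shoved, lifted or carried (more than 15 mm) (distance of any of bushing, link, torch from where it was at the start of the episode above 0.015 m).
It also fails if it takes over 51 s, if anything falls off the work surface, if the arm or the gripper's body presses on something with over 40 N, if the wrist force passes 120 N, or if a joint passes its speed limit or range.

## Working session

There is one attempt and no reset: what is moved stays moved. The work goes in short steps, each a Python script; the robot and the scene stay as the last script left them, time stands still between calls to the robot, and variables do not carry over. Pictures are saved under pics/ and viewed, at most 10 in all, crops included, and the job is handed in when it is done.

```bash
mkdir -p pics; ls; python3 - <<'E'
from cell import manip
import cv2,numpy as np
for n in("scene","side"):
    s=manip.snapshot(n); cv2.imwrite(f"pics/{n}0.png",s["img"]); print(n,s["camera_matrix"],s["k1"],s["rvec"],s["tvec"])
    np.savez(f"{n}0.npz",K=s["camera_matrix"],k1=s["k1"],r=s["rvec"],t=s["tvec"])
s=manip.snapshot("wrist");print(s["T_tool_cam"],s["camera_matrix"],s["k1"]); cv2.imwrite("pics/wrist0.png",s["img"])
print(manip.get_time())
E
```

```text
pics
scene [[394.82477162   0.         272.96630044]
 [  0.         394.82477162 208.68013973]
 [  0.           0.           1.        ]] 0.002145539904417191 [ 1.91741111  1.26774676 -0.64832   ] [-0.20596812 -0.19042015  1.7449131 ]
side [[465.3001869    0.         281.72565124]
 [  0.         465.3001869  208.65325978]
 [  0.           0.           1.        ]] -0.05467326925527369 [ 2.27033987 -0.76199342  0.32356476] [-0.44106416  0.30942957  1.07722905]
[[-2.72808339e-04 -9.70406670e-01 -2.41476334e-01  6.71097219e-02]
 [ 9.99999963e-01 -2.67823772e-04 -5.34642599e-05  1.07650787e-03]
 [-1.27910283e-05 -2.41476340e-01  9.70406707e-01 -1.66169825e-01]
 [ 0.00000000e+00  0.00000000e+00  0.00000000e+00  1.00000000e+00]] [[320.00574537   0.         279.14554479]
 [  0.         320.00574537 210.12249506]
 [  0.           0.           1.        ]] 0.011124805739398794
0.15
```

View pics/scene0.png

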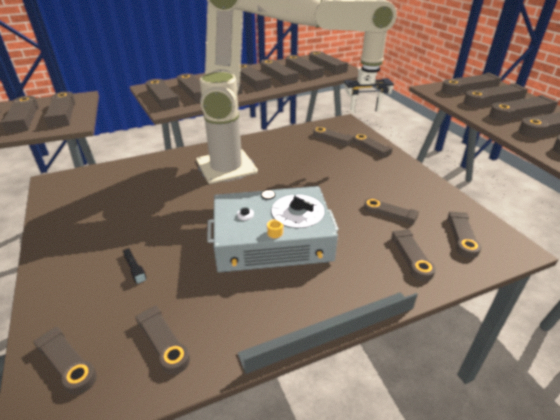

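View pics/side0.png

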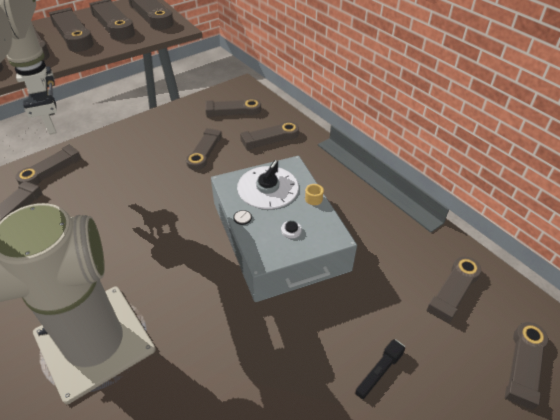

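The scene view shows the unit with the plate at (297,211) and the button at (245,213). The side view shows the plate at (268,187), the button at (292,227), the bushing at (314,194), and a round gauge at (243,217). Next I'll convert these to positions and look from above.

```bash
cat > h.py <<'E'
import cv2,numpy as np
from cell import manip
def cam(s,ee=None):
    """-> K,k1,R,t (world->cam)"""
    if "rvec" in s: return s["camera_matrix"],s["k1"],cv2.Rodrigues(np.array(s["rvec"]))[0],np.array(s["tvec"])
    p,Rt=ee; T=np.eye(4);T[:3,:3]=Rt;T[:3,3]=p; M=np.linalg.inv(T@s["T_tool_cam"]); return s["camera_matrix"],s["k1"],M[:3,:3],M[:3,3]
def px2w(c,uv,z):
    K,k1,R,t=c
    n=cv2.undistortPoints(np.array([[uv]],float),K,np.array([k1,0,0,0,0.]))[0,0]
    d=R.T@np.array([n[0],n[1],1]); o=-R.T@t
    return o+d*(z-o[2])/d[2]
def w2px(c,P):
    K,k1,R,t=c
    return cv2.projectPoints(np.array(P,float).reshape(-1,1,3),cv2.Rodrigues(R)[0],t,K,np.array([k1,0,0,0,0.]))[0][:,0]
def down(yaw):  # tool z down, x axis at yaw
    c,s=np.cos(yaw),np.sin(yaw); return np.array([[c,s,0],[s,-c,0],[0,0,-1.]])
def wrist():
    ee=(np.array(manip.get_ee_pos()),np.array(manip.get_ee_rot())); s=manip.snapshot("wrist"); return s["img"],cam(s,ee)
E
python3 - <<'E'
from h import *
for n,a in(("scene",[(297,211,.126),(245,211,.15),(275,236,.12)]),("side",[(268,187,.126),(292,227,.15),(315,201,.12),(243,217,.12)])):
    c=cam(manip.snapshot(n))
    for u,v,z in a: print(n,px2w(c,(u,v),z).round(3))
print(manip.get_ee_rot())
E
```

```text
scene [0.572 0.07  0.126]
scene [ 0.535 -0.092  0.15 ]
scene [ 0.65 -0.04  0.12]
side [0.56  0.07  0.126]
side [ 0.508 -0.1    0.15 ]
side [ 0.632 -0.043  0.12 ]
side [0.446 0.023 0.12 ]
[[-9.59996656e-01  2.80011271e-01 -3.29839752e-04]
 [ 2.80011451e-01  9.59996321e-01 -8.06403202e-04]
 [ 9.08429630e-05 -8.66503285e-04 -9.99999620e-01]]
```

```bash
python3 - <<'E'
from h import *
manip.gripper_to(0.0)
manip.move_to([0.545,0.03,0.30],down(np.pi))
im,c=wrist(); np.savez("w1.npz",*c); cv2.imwrite("pics/w1.png",im)
cv2.imwrite("pics/w1b.png",cv2.resize(im,(800,600),interpolation=cv2.INTER_CUBIC))
print(manip.get_time(),manip.get_ee_pos(),manip.get_opening(),w2px(c,[(.567,.07,.126)]))
E
```

```text
4.125 [0.54492745 0.03078583 0.29985806] 0.000580577211937066 [[313.73601154 213.93644847]]
```

View pics/w1b.png

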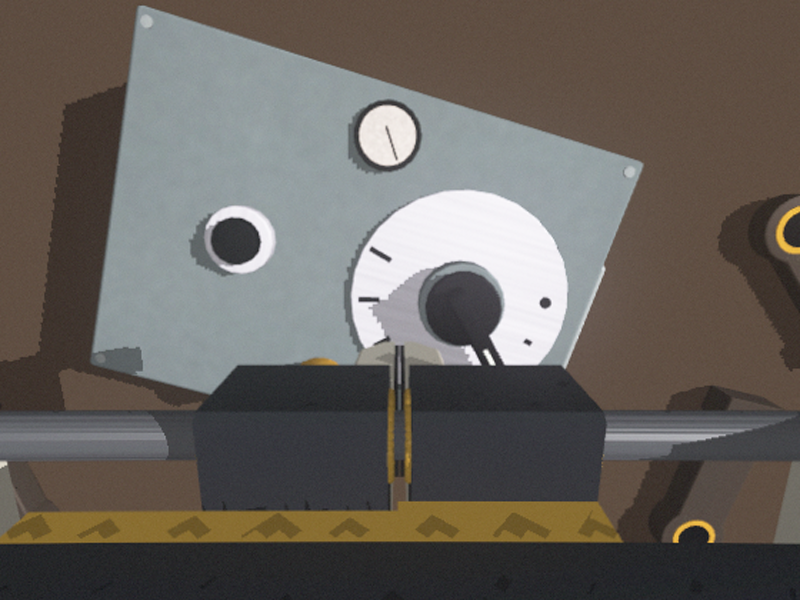

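The wrist view (x1.43) shows the off dot at (545,302), bar 1 at (528,342), bar 6 at (368,299), bar 7 at (380,254) and the hub near (463,305). The lever points to about (490,360), which is roughly step two. The button is at (236,240). Next I'll fit the axis.

```bash
python3 - <<'E'
from h import *
from scipy.optimize import least_squares
im=cv2.imread("pics/w1.png"); d=np.load("w1.npz"); c=[d[k] for k in d.files]; c[1]=float(c[1])
f=800/560
W=lambda u,v,z:px2w(c,(u/f,v/f),z)
# plate rim by brightness, image rows above the gripper
g=im.min(2); m=(g>195).astype(np.uint8)
n,l,s,_=cv2.connectedComponentsWithStats(m); k=l[int(230/f),int(463/f)]; 
cn=max(cv2.findContours((l==k).astype(np.uint8),0,1)[0],key=len)[:,0]
P=np.array([px2w(c,p,.126)[:2] for p in cn if p[1]<235])
C=np.array([.567,.07])
r=least_squares(lambda q:np.hypot(*(P-q).T)-.083,C,loss="soft_l1",f_scale=.001); C=r.x
R=np.hypot(*(P-C).T); print("axis",C,"n",len(P),"inliers",(abs(R-.083)<.002).mean(), np.median(R))
for nm,u,v in(("dot",545,302),("b1",528,342),("b6",368,299),("b7",380,254)):
    w=W(u,v,.126)[:2]-C; print(nm,np.hypot(*w).round(4),np.degrees(np.arctan2(w[1],w[0])).round(1))
for z in(.174,): 
    for u,v in((490,360),(484,345)):
        w=W(u,v,z)[:2]-C; print("lever",np.hypot(*w).round(4),np.degrees(np.arctan2(w[1],w[0])).round(1))
cs=cam(manip.snapshot("side"))
# button top: stereo wrist + side
def proj(c):
    return np.c_[c[2],c[3]]
def und(c,p): return cv2.undistortPoints(np.array([[p]],float),c[0],np.array([c[1],0,0,0,0.]))[0,0]
X=cv2.triangulatePoints(proj(c),proj(cs),und(c,(236/f,240/f)),und(cs,(292,227)));X=X[:3]/X[3];print("button",X.T)
for z in(.14,.15,.16): print(z,W(236,240,z).round(4),px2w(cs,(292,227),z).round(4))
print(manip.get_joint_pos())
E
```

```text
axis [0.5643527  0.07881042] n 465 inliers 0.5290322580645161 0.08132896052703861
dot 0.0653 90.2
b1 0.0632 59.5
b6 0.0704 -92.1
b7 0.0713 -121.4
lever 0.0321 28.3
lever 0.0205 31.3
button [[ 0.51728236 -0.08725996  0.13139562]]
0.14 [ 0.5152 -0.0837  0.14  ] [ 0.5135 -0.0935  0.14  ]
0.15 [ 0.5141 -0.0801  0.15  ] [ 0.5077 -0.1004  0.15  ]
0.16 [ 0.513  -0.0766  0.16  ] [ 0.502  -0.1072  0.16  ]
[-3.76340606e-02 -3.59447237e-02  1.51318611e+00  1.36797574e-04
  1.66455194e+00 -1.60952924e+00]
```

The checks agree: dot radius is 65 mm, bars are 30° apart, and axis to button is 170 mm with the button top near z 0.138. The lever is at step two. I'll push it along the arc with the closed fingertips and stop short at first.

```bash
cat >> h.py <<'E'
C=np.array([.5645,.0788]); PSI0=89.
def pose(theta,off,z=.150,r=.052):
    """tool beside a lever at theta (deg cw from off), 'off' behind it"""
    a=np.radians(PSI0-theta); u=np.array([np.cos(a),np.sin(a)]); n=np.array([-u[1],u[0]])
    return np.r_[C+r*u+off*n,z],down(a+np.pi/2)
E
python3 - <<'E'
from h import *
for th in(60,90,120,150): print(manip.ik(*pose(th,.015)) is not None)
p,R=pose(60,.034,z=.26); manip.move_to(p,R)
p,R=pose(60,.034); print("hit",manip.movel(p,velocity=.1,max_force=8), manip.get_ee_pos())
f0=np.array(manip.get_force())
for th in range(60,136,8):
    p,R=pose(th,.0155 if th>60 else .017)
    h=manip.movel(p,R,velocity=.05,max_force=20); print(th,h,(np.array(manip.get_force())-f0).round(1))
    if h: break
print(manip.get_time(),manip.get_ee_pos(),p)
im,c=wrist(); cv2.imwrite("pics/w2.png",im); cv2.imwrite("pics/s2.png",cv2.resize(manip.snapshot("side")["img"][140:260,190:360],None,fx=4,fy=4,interpolation=cv2.INTER_CUBIC))
E
```

```text
True
True
True
True
hit False [0.59413571 0.13384211 0.15102164]
60 False [-0.7  0.8 -0.9]
68 False [-1.1  2.5 -0.3]
76 False [-0.1  0.5 -1. ]
84 False [-0.2  0.5 -0.1]
92 False [-1.   0.4  0.2]
100 False [ 1.4  3.5 -1.8]
108 False [0.1 1.6 0.1]
116 False [-0.2  0.9 -0.6]
124 False [-0.1  1.6 -0.9]
132 False [ 3.6  2.7 -0.5]
9.7917 [0.61347342 0.0550962  0.15023197] [0.61310137 0.05467207 0.15      ]
```

View pics/s2.png

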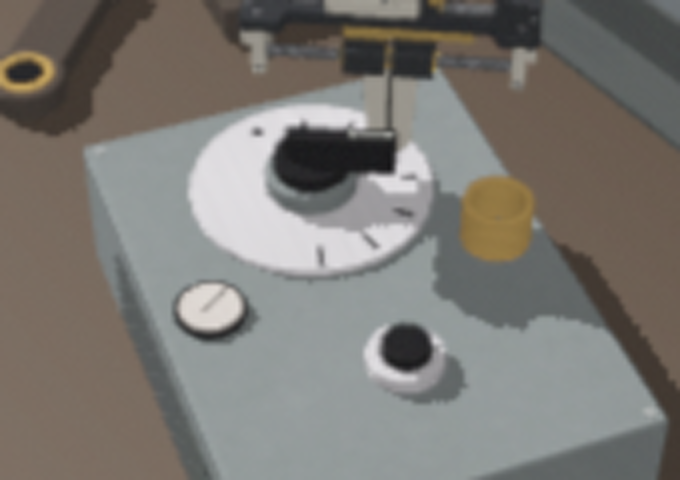

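The side crop shows the lever just past bar four at (408,178), with bar five at (402,212). The fingertip is flush behind the lever and clear of the bushing. I'll continue over the tip point to 145° and back off.

```bash
python3 - <<'E'
from h import *
for th in (136,139,142,145):
    p,R=pose(th,.0155)
    h=manip.movel(p,R,velocity=.03,max_force=20); print(th,h,np.array(manip.get_force()).round(1))
p,R=pose(145,.034); manip.movel(p,R,velocity=.08)
manip.movel([p[0],p[1],.27],velocity=.15)
manip.dwell(.3)
manip.move_to([.47,0.03,.30],down(np.pi))
im,c=wrist(); np.savez("w3.npz",*c); cv2.imwrite("pics/w3.png",im); cv2.imwrite("pics/w3b.png",cv2.resize(im,(800,600),interpolation=cv2.INTER_CUBIC))
cv2.imwrite("pics/s3.png",cv2.resize(manip.snapshot("side")["img"][140:260,190:360],None,fx=4,fy=4,interpolation=cv2.INTER_CUBIC))
print(manip.get_time())
E
```

```text
136 False [ 0.5  0.4 -0.6]
139 False [0.3 0.2 0.3]
142 False [0.9 0.2 0.5]
145 False [-0.1  0.4  0. ]
14.8667
```

View pics/s3.png

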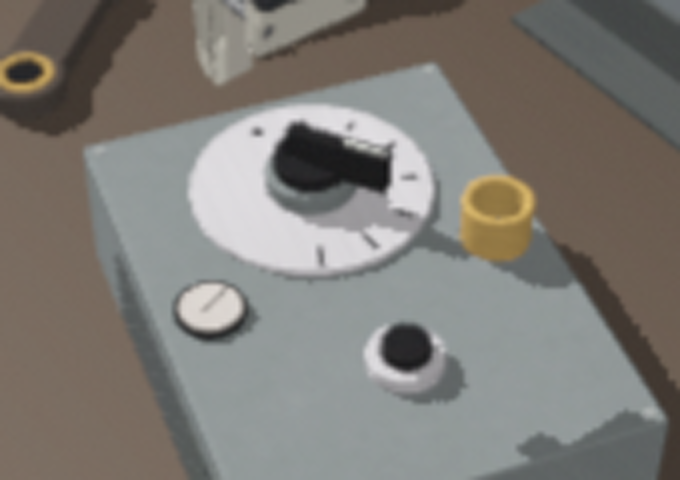

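View pics/w3b.png

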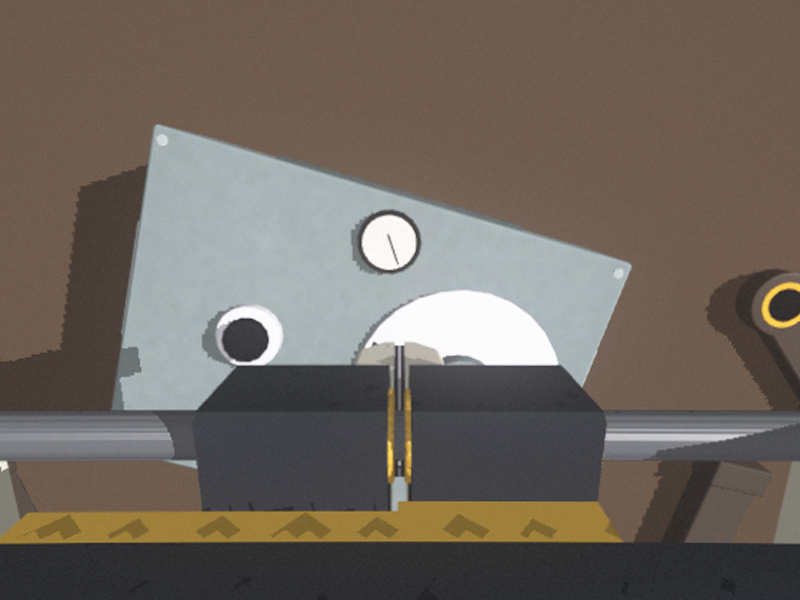

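In the side crop the lever has moved on, with its tip at about (385,165). The wrist view still hides the dial, but shows the button at (244,340). I'll look from further out and check against the predicted step-five lever.

```bash
python3 - <<'E'
from h import *
d=np.load("w3.npz"); c3=[d[k] for k in d.files]; c3[1]=float(c3[1])
d=np.load("w1.npz"); c1=[d[k] for k in d.files]; c1[1]=float(c1[1])
for z in(.13,.14,.15,.16):print(z,px2w(c1,(236/f,240/f),z).round(4) if (f:=800/560) else 0,px2w(c3,(244/f,340/f),z).round(4))
manip.move_to([.63,0.03,.30],down(np.pi))
im,c=wrist()
def tip(t,r=.058,z=.174):
    a=np.radians(PSI0-t); return [C[0]+r*np.cos(a),C[1]+r*np.sin(a),z]
im=cv2.resize(im,(800,600),interpolation=cv2.INTER_CUBIC)
for t,col in((120,(0,0,255)),(150,(0,255,0)),(180,(255,0,0))):
    q=w2px(c,[tip(t)])[0]*f; cv2.circle(im,(int(q[0]),int(q[1])),5,col,1)
q=w2px(c,[[*C,.174]])[0]*f; cv2.circle(im,(int(q[0]),int(q[1])),4,(0,255,255),1)
cv2.imwrite("pics/w4b.png",im); print(manip.get_time())
E
```

```text
0.13 [ 0.5164 -0.0872  0.13  ] [ 0.5186 -0.0885  0.13  ]
0.14 [ 0.5152 -0.0837  0.14  ] [ 0.5151 -0.085   0.14  ]
0.15 [ 0.5141 -0.0801  0.15  ] [ 0.5117 -0.0814  0.15  ]
0.16 [ 0.513  -0.0766  0.16  ] [ 0.5083 -0.0779  0.16  ]
15.6
```

View pics/w4b.png

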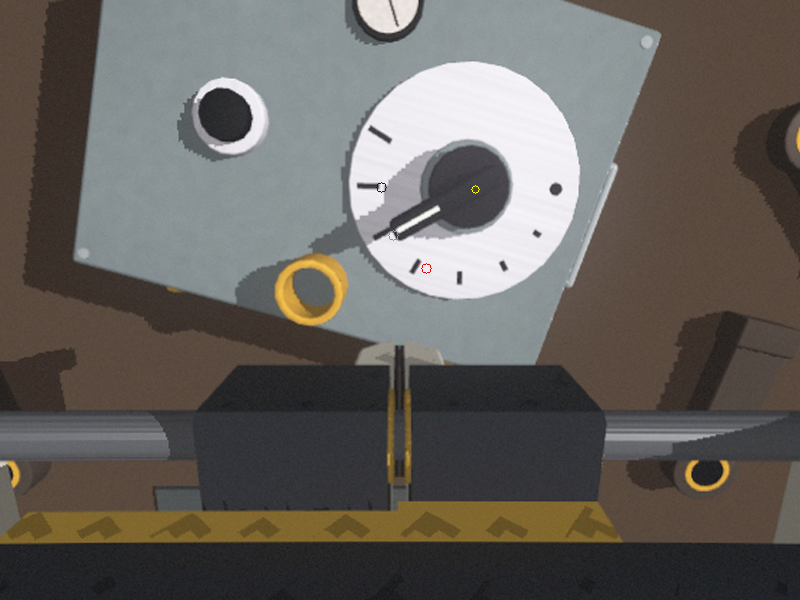

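The lever lies on bar five (tip at (390,237), matching the green prediction). The button at (225,115) fits (0.515, -0.0845, 0.14). Now I'll press it.

```bash
python3 - <<'E'
from h import *
b=[.515,-.0845]
manip.move_to([*b,.24],down(np.pi)); manip.movel([*b,.165],velocity=.1)
print("c1",manip.movel([*b,.120],velocity=.02,max_force=2.0),manip.get_ee_pos()[2])
h=manip.movel([*b,.118],velocity=.015,max_force=14); print(h,manip.get_ee_pos(),manip.get_force())
manip.dwell(.2); print(manip.get_ee_pos()[2],manip.get_force())
cv2.imwrite("pics/s5.png",cv2.resize(manip.snapshot("side")["img"][140:260,190:360],None,fx=4,fy=4,interpolation=cv2.INTER_CUBIC))
print(manip.get_time())
E
```

```text
c1 True 0.13953010317494202
True [ 0.51489486 -0.08448379  0.13623859] [-1.6358744   0.30857803  6.14632264]
0.1362491386769504 [-1.42837209  0.9827128   6.80262578]
19.325
```

View pics/s5.png

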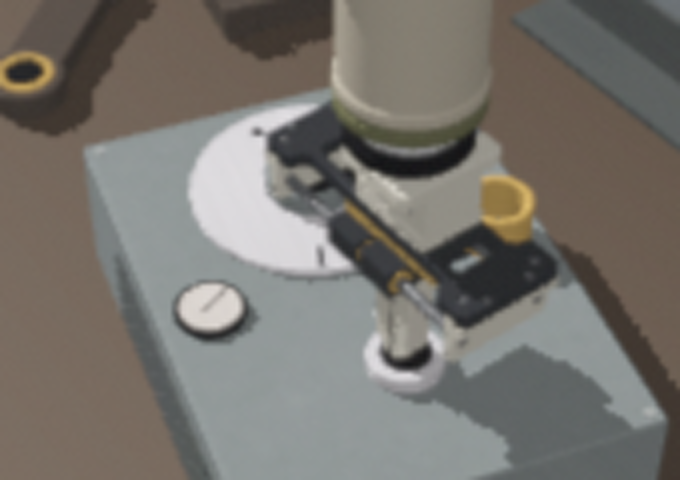

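The fingertip is on the button at (405,350), and the base ring is clear. I'll press more firmly to confirm it has bottomed out, then retreat.

```bash
python3 - <<'E'
from h import *
b=[.515,-.0845]
print(manip.movel([*b,.126],velocity=.015,max_force=18),manip.get_ee_pos()[2],manip.get_force())
manip.dwell(.2)
for z in(.138,.140,.142,.144,.147):
    manip.movel([*b,z],velocity=.02); manip.dwell(.2); print(z,manip.get_ee_pos()[2],np.array(manip.get_force())[2].round(1))
print(manip.get_time())
E
```

```text
True 0.1362616461002074 [-2.43001698  0.97031393  6.81937113]
0.138 0.13780472180065553 3.5
0.14 0.13986033623056712 2.2
0.142 0.14191131411144195 1.8
0.144 0.14383731514069326 -0.7
0.147 0.1469773511762376 0.3
22.1333
```

There is a hard stop at z 0.1362 and the spring releases near 0.142, so the full 6 mm was travelled. I'll retreat, check and hand in.

```bash
python3 - <<'E'
from h import *
manip.movel([.515,-.0845,.24],velocity=.15); manip.move_to([.63,.03,.30],down(np.pi)); manip.dwell(.3)
im,c=wrist(); cv2.imwrite("pics/w6.png",im); print(manip.get_time())
E
```

```text
23.975
```

View pics/w6.png

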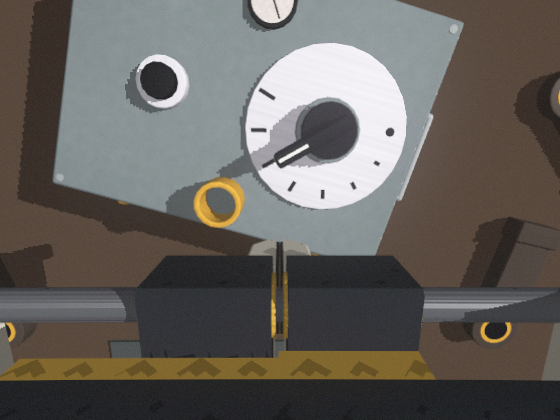

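The lever is still on bar five (tip at (275,165)), the button at (158,80) is up, and the bushing at (218,203) hasn't moved.

```bash
python3 -c "
from cell import manip
print(manip.hand_in())"
```

```text
the job is handed in; nothing more can be done
None
```

The selector is in step five, the button was pressed fully down and came up again, the bushing, link and torch were not touched, and the job is handed in; the judge returned no verdict.

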